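# Load air cylinders into a gravity chute in tag order

## Task

Move the four air cylinders from the rack into the sloped chute, where they roll down and queue against the stop: load them in the order of the coloured tags along the chute, so that each ends at rest lying across the rails beside the tag of its own colour. Leave the grease jar standing where it is.

Things in the scene. Friction and masses are not known exactly. Their poses are not given: they have to be found in the camera images.
- cyl_red: Loose round air cylinder, aluminium barrel with red end caps, 40 mm in diameter, 110 mm long, plus a steel nose 14 mm in diameter, 8 mm long at each end; about 0.3 kg. Origin on the axis at mid-length, x axis along it. Starts lying level in the rack, axis 60 mm above the table. The fixed rack has four places side by side, 75 mm apart.
- cyl_yellow: Loose round air cylinder, aluminium barrel with yellow end caps, 40 mm in diameter, 110 mm long, plus a steel nose 14 mm in diameter, 8 mm long at each end; about 0.3 kg. Origin on the axis at mid-length, x axis along it. Starts lying level in the rack, axis 60 mm above the table. The rack holds only the barrel ends (outer 22 mm), between ridges 53 mm high; the middle is free underneath.
- cyl_green: Loose round air cylinder, aluminium barrel with green end caps, 40 mm in diameter, 110 mm long, plus a steel nose 14 mm in diameter, 8 mm long at each end; about 0.3 kg. Origin on the axis at mid-length, x axis along it. Starts lying level in the rack, axis 60 mm above the table. The rack's base plate is 285 x 130 mm, 10 mm thick.
- cyl_blue: Loose round air cylinder, aluminium barrel with blue end caps, 40 mm in diameter, 110 mm long, plus a steel nose 14 mm in diameter, 8 mm long at each end; about 0.3 kg. Origin on the axis at mid-length, x axis along it. Starts lying level in the rack, axis 60 mm above the table. It rolls freely on a slope.
- tag_red: Fixed red tag, 32 x 30 x 8 mm (x, y, z), on the ledge along the chute's +y side. Origin at the centre of its underside, 75 mm above the table; axes parallel to the chute's. The tags lie in a row along the chute, 39 mm apart, one beside each queue place: a cylinder resting there has its tag's chute x.
- tag_yellow: Fixed yellow tag, 32 x 30 x 8 mm (x, y, z), on the ledge along the chute's +y side. Origin at the centre of its underside, 75 mm above the table; axes parallel to the chute's. The ledge is 72 to 75 mm high, at chute y = 76 to 112 mm.
- tag_green: Fixed green tag, 32 x 30 x 8 mm (x, y, z), on the ledge along the chute's +y side. Origin at the centre of its underside, 75 mm above the table; axes parallel to the chute's. The chute's loading end, free for setting down, is x = +50 to +90 mm in the chute's frame.
- tag_blue: Fixed blue tag, 32 x 30 x 8 mm (x, y, z), on the ledge along the chute's +y side. Origin at the centre of its underside, 75 mm above the table; axes parallel to the chute's. A cylinder lying on the chute has its axis 20.4 mm straight above the rail tops; queued against the stop, the four axes rest at chute x = -105, -66, -27 and +12 mm.
- chute: Fixed sloped chute. Origin on the table under its centre, x up the slope, y across. Two rails with a 60 mm open gap between; rail tops are 60 mm + 0.2126 x above the table (12 deg), x from -125 (stop plate, 75 mm high) to +125 mm (lip, 106 mm high). Cheeks at y = +-71 mm rise 23 mm above the rails. Cylinders lie across it (along y), roll down to -x and queue against the stop.
- grease_jar: Loose brown glass jar with black cap, 44 mm in diameter, 65 mm tall, standing between the rack and the chute. Origin at the centre of its underside.
Things that resemble listed ones, but are neither listed nor needed, are in the scene too. What is shaped like the cyl_blue but pink is not meant.

How it is judged:
By the outcome, as a careful person would: the job done as asked, in the order asked, and still so for the second after the job is handed in, with the robot touching nothing.
It also fails if it takes over 104 s, if anything falls off the work surface, if the arm or the gripper's body presses on something with over 40 N, if the wrist force passes 120 N, or if a joint passes its speed limit or range.

## Robot

A 6-joint arm with a two-finger parallel gripper is mounted at the origin on the work surface. World frame = base frame: x ahead of the robot, y to its left, z up, the work surface at z = 0. Lengths are in m, angles in rad, forces in N, time in s.
With the tool pointing down it reaches from about 0.425 to 1.125 m from the base axis. Payload 14.9 kg.
Tool frame: the origin (TCP) lies between the finger pads; the fingertips stand 17 mm ahead of it and the grasp point (between the pads) lies 2 mm behind it; z points along the fingers, y is the line along which they close (so a half turn about z gives the same grasp; the last joint's range is limited). The gripper opens to 91 mm and grips with 3 to 60 N. Pads are 32 mm wide; open, the fingers measure 118 mm over their backs; the gripper's body (76 mm by 178 mm) begins 60 mm behind the grasp point.
Start: joints at [-1.185, 0.379, 1.734, -0, 1.028, -0.033], TCP at [0.285, -0.64, 0.231] pointing down, gripper open.
Joint ranges: [-2.77, 2.77], [-0.74, 2.19], [0, 2.66], [-1.06, 4.2], [0.31, 2.87], [-3.08, 3.08]. Speed limits (rad/s): [1.89, 1.89, 2.39, 3.14, 3.14, 3.14].

## Interface

Orientations are given as a 3x3 rotation matrix whose columns are the frame's x, y, z axes.
In Python, from rig import get_obs, read_camera, close_job gives the robot as it stands.
- The arm moves only by the shell command python3 -m pendant 'ROWS' [FORCE]. ROWS is a JSON object whose key "increments" holds a list of rows, 1 to 10 of them, each of 7 numbers: the finger opening in m, then dx, dy, dz in parts of the range, where 1.0 means 0.6 m, then a rotation vector rx, ry, rz in parts of the range, where 1.0 means 2 pi rad; each row is the pose to reach, as a shift and turn from the pose commanded when the command began, along the tool's axes at that moment; what a row does not reach only later rows make up. A row lasts 1/12 s, in which the tool goes at most 0.0417 m and 0.125 rad, less where a joint would pass 70% of its speed; a pose out of reach is approached as far as the arm can. The fingers move at their own pace and stop on an object; FORCE is the grip in N (left out, the last holds). Time passes only in rows, so rows that do not move let the fingers close. It prints the time, the measured TCP pose, the force, the opening and the grip force at its end. Input that does not fit is refused with a message, and nothing moves.
- get_obs(): the state, without advancing time (a new reading comes with each control period).
- read_camera(name): name is "side" or "top"; returns a dict with "color" (384x512x3 uint8, red, green, blue), "range_z" (384x512 float32, m along the optical axis (not along the pixel's ray), 0 where there is no reading), "vertical_fov" (degrees; the focal length in pixels is half the picture's height over the tangent of half this angle, whatever the lens; pixels are square), "cx", "cy" (the principal point, pixels), "pose" (4x4, takes a point from camera to world coordinates). Camera axes: x right, y down, z forward; pixel columns grow to the right and rows downward; lengths in m; the calibration is good to about 2 mm. A picture is of the moment at which its call begins.
- close_job(): hands the job in; it is judged then, once.
The state is a dict: "t": time; "q": joint angles; "qd": joint speeds; "effort": joint torques, N m; "eef_pos": TCP position; "tcp_rot": TCP orientation; "ft_force": force on the tool from outside, world axes, zero at the start; "torque": the same for the moment, N m; "grip_width": finger opening in m; "grasp_force": force on a finger pad.
Only numpy, scipy, OpenCV 4.12 (cv2) and the standard library are available. Lean on these libraries where they do the work, as an engineer would, in place of code of your own. Each camera call takes 0.05 s, during which the arm holds its last target. There are 200 camera calls.

## Working session

There is one attempt and no reset: what is moved stays moved. The work goes in short steps, Python scripts to look and compute and a shell command to move; the robot and the scene stay as the last step left them, time stands still between calls to the robot, and variables do not carry over. Pictures are saved under pics/ and viewed, at most 14 in all, crops included, and the job is handed in when it is done.

```bash
mkdir -p pics; ls; python3 - <<'E'
from rig import *
import cv2,numpy as np
o=get_obs();print(o['t'],o['eef_pos'],o['tcp_rot'])
for n in('top','side'):
    c=read_camera(n);np.savez(f'{n}0.npz',**c);cv2.imwrite(f'pics/{n}0.png',cv2.resize(c['color'][:,:,::-1],(768,576)))
    print(n,c['vertical_fov'],c['cx'],c['cy'],np.round(c['pose'],3).tolist())
E
```

```text
pics
0.0 [ 0.28447387 -0.63916893  0.23026758] [[ 9.13591296e-01  4.06633426e-01 -4.48906839e-04]
 [ 4.06633674e-01 -9.13590706e-01  1.03835650e-03]
 [ 1.21133447e-05 -1.13117410e-03 -9.99999360e-01]]
top 47.80602448483295 253.39296465401645 191.65984033107242 [[0.004, -0.998, 0.065, 0.425], [-1.0, -0.003, 0.014, 0.041], [-0.014, -0.065, -0.998, 1.251], [0.0, 0.0, 0.0, 1.0]]
side 43.14373566720733 249.7498430055837 192.0647135558931 [[0.986, -0.129, 0.105, 0.385], [-0.166, -0.71, 0.685, -0.795], [-0.013, -0.693, -0.721, 0.988], [0.0, 0.0, 0.0, 1.0]]
```

View pics/top0.png

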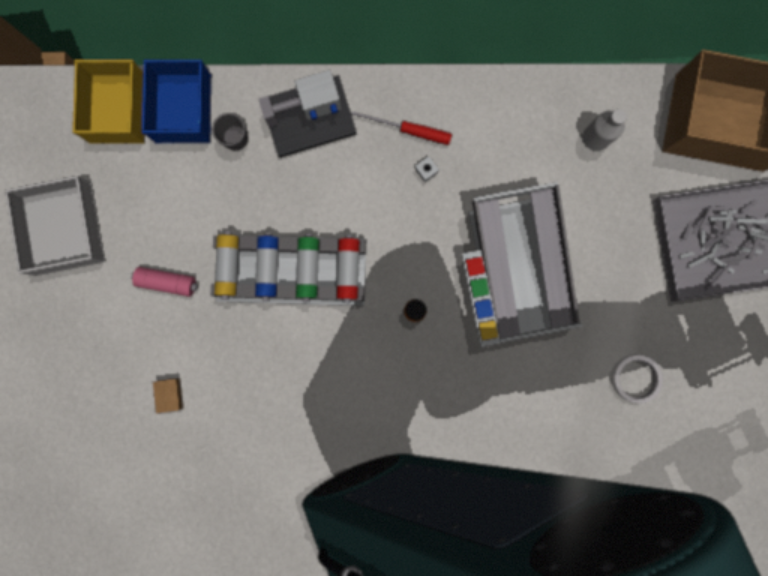

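View pics/side0.png

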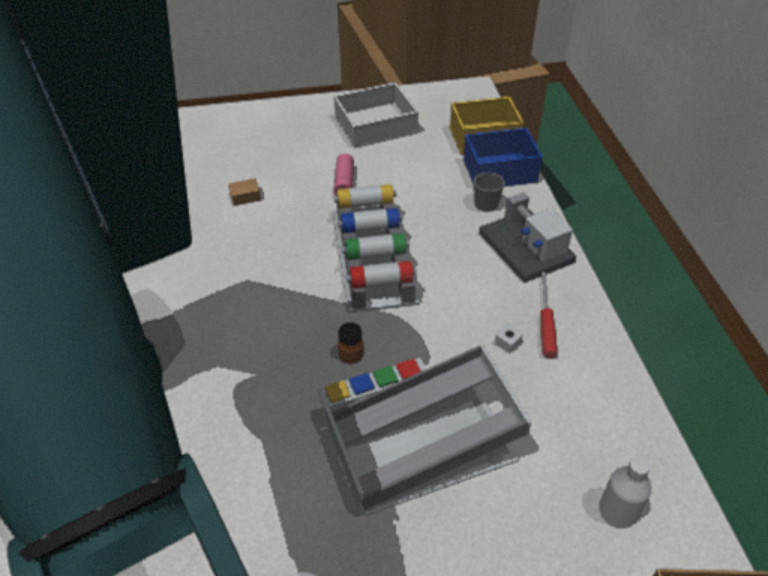

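The top view shows the rack at (215–365, 235–300), with the cylinders ordered yellow, blue, green, red from left to right. The chute is at (475–575, 185–350), and its tags read red (475,266), green (480,287), blue (484,309), yellow (487,328). The stop is therefore at the near end and yellow loads first. The jar is at (415,310), and the pink decoy at (165,280) stays put.

```bash
cat > h.py <<'E'
import numpy as np,cv2
def rays(c,uv):
    f=192/np.tan(np.radians(float(c['vertical_fov'])/2));uv=np.atleast_2d(uv).astype(float)
    d=np.c_[(uv[:,0]-c['cx'])/f,(uv[:,1]-c['cy'])/f,np.ones(len(uv))];P=c['pose'];return P[:3,3],d@P[:3,:3].T
def plane(c,uv,z):
    o,d=rays(c,uv);return o+d*((z-o[2])/d[:,2])[:,None]
def depth(c,uv):
    o,d=rays(c,uv);u=np.round(np.atleast_2d(uv)).astype(int);return o+d*c['range_z'][u[:,1],u[:,0]][:,None]
def blobs(c,col,box,mina=12):
    x0,y0,x1,y1=box;h=cv2.cvtColor(c['color'],cv2.COLOR_RGB2HSV).astype(int);H,S,V=h[...,0],h[...,1],h[...,2]
    m={'red':(H<8)|(H>174),'yellow':(H>16)&(H<34),'green':(H>45)&(H<85),'blue':(H>100)&(H<130)}[col]&(S>110)&(V>50)
    k=np.zeros_like(m);k[y0:y1,x0:x1]=1;n,_,st,ce=cv2.connectedComponentsWithStats((m&k).astype(np.uint8))
    return [(st[i,4],ce[i]) for i in range(1,n) if st[i,4]>=mina]
E
python3 - <<'E'
from h import *
R={}
for n,rb,cb in(('top',(138,150,250,205),(305,160,335,228)),('side',(220,115,285,195),(215,235,285,268))):
    c=dict(np.load(n+'0.npz'))
    for col in('red','yellow','green','blue'):
        b=sorted(blobs(c,col,rb),key=lambda t:-t[0])[:2]
        uv=np.array([t[1] for t in b]);p=plane(c,uv,.072)
        print(n,col,[t[0] for t in b],'caps',p[:,:2].round(4).tolist(),'mid',p.mean(0)[:2].round(4),'len',np.linalg.norm(p[0]-p[-1]).round(3),'z',depth(c,uv)[:,2].round(3))
        t=sorted(blobs(c,col,cb),key=lambda t:-t[0])[:1]
        if t: print('   tag',t[0][0],plane(c,t[0][1],.082)[0,:2].round(4),depth(c,t[0][1])[0,2].round(3))
# chute rim: depth-based mask from top
c=dict(np.load('top0.npz'));vv,uu=np.mgrid[115:240,300:400];uv=np.c_[uu.ravel(),vv.ravel()];p=depth(c,uv)
s=p[(p[:,2]>.03)&(p[:,2]<.13)];r=cv2.minAreaRect(s[:,:2].astype(np.float32));print('chute rect',r)
vv,uu=np.mgrid[190:225,262:292];p=depth(c,np.c_[uu.ravel(),vv.ravel()]);s=p[p[:,2]>.05];print('jar',s.mean(0),s[:,2].max(),len(s))
E
```

```text
top red [np.int32(116), np.int32(113)] caps [[0.494, 0.1183], [0.5818, 0.1155]] mid [0.5379 0.1169] len 0.088 z [0.077 0.084]
   tag 117 [ 0.5412 -0.1135] 0.081
top yellow [np.int32(123), np.int32(122)] caps [[0.5003, 0.3422], [0.5873, 0.3392]] mid [0.5438 0.3407] len 0.087 z [0.078 0.078]
   tag 121 [ 0.4268 -0.1359] 0.081
top green [np.int32(104), np.int32(97)] caps [[0.4964, 0.1927], [0.5842, 0.191]] mid [0.5403 0.1918] len 0.088 z [0.081 0.082]
   tag 100 [ 0.5033 -0.1198] 0.08
top blue [np.int32(115), np.int32(102)] caps [[0.4982, 0.2672], [0.5867, 0.2648]] mid [0.5424 0.266 ] len 0.089 z [0.081 0.08 ]
   tag 109 [ 0.4649 -0.128 ] 0.078
side red [np.int32(125), np.int32(112)] caps [[0.4926, 0.1088], [0.5802, 0.1073]] mid [0.5364 0.1081] len 0.088 z [0.074 0.076]
   tag 133 [ 0.5396 -0.1136] 0.08
side yellow [np.int32(95), np.int32(81)] caps [[0.4996, 0.3326], [0.5863, 0.3299]] mid [0.5429 0.3313] len 0.087 z [0.071 0.076]
   tag 148 [ 0.4252 -0.1374] 0.08
side green [np.int32(91), np.int32(70)] caps [[0.4957, 0.1849], [0.5832, 0.1859]] mid [0.5395 0.1854] len 0.088 z [0.074 0.074]
   tag 130 [ 0.5016 -0.1219] 0.083
side blue [np.int32(106), np.int32(91)] caps [[0.497, 0.257], [0.584, 0.256]] mid [0.5405 0.2565] len 0.087 z [0.073 0.075]
   tag 145 [ 0.4632 -0.1293] 0.08
chute rect ((0.5442826151847839, -0.19056692719459534), (0.263044536113739, 0.1894187182188034), 11.121594429016113)
jar [ 0.46160885 -0.00502524  0.11757005] 1.2511152629264772 177
```

Both views agree, and the tag spacing (39 mm), rack pitch (75 mm) and chute outline all check out:

- **Rack:** the axes point along yaw −0.026. The centres (x, y) are yellow (.5447,.3445), blue (.543,.269), green (.541,.194), red (.539,.1185).
- **Chute:** origin (.547,−.2083), yaw .1934. The loading spot at chute x = +70 mm is (.6157,−.1948), with the cylinder axis at z = .0953.

```bash
cat > d.py <<'E'
# prints tool-axis shift and rz from the present pose to: x y z yaw
import sys;from h import *;from rig import get_obs
from scipy.spatial.transform import Rotation as Ro
o=get_obs();R=o['tcp_rot'];x,y,z,w=map(float,sys.argv[1:5])
T=np.c_[[np.cos(w),np.sin(w),0],[np.sin(w),-np.cos(w),0],[0,0,-1]]
print('t',round(o['t'],2),'pos',o['eef_pos'].round(4),'f',o['ft_force'].round(1),'shift',(R.T@(np.array([x,y,z])-o['eef_pos'])).round(4),'rv',Ro.from_matrix(R.T@T).as_rotvec().round(3),'q',o['q'].round(2))
E
python3 d.py .55 -.1 .22 -.026
```

```text
t 0.1 pos [ 0.2845 -0.6392  0.2303] f [ 0.4 -0.1  0.8] shift [ 0.4618 -0.3847  0.0107] rv [-0.001  0.     0.445] q [-1.19  0.38  1.73  0.    1.03 -0.03]
```

Careful with the scale: shifts go in shares of 0.6 m and turns go in shares of 2 pi rad. That gives: 0.462 m / 0.6 = 0.77, -0.385 m / 0.6 = -0.6417, 0.445 rad / 6.2832 = 0.0708.

```bash
r='' ; python3 -m pendant '{"increments":[[0.056, 0.77, -0.6417, 0.0167, 0, 0, 0.0708], [0.056, 0.77, -0.6417, 0.0167, 0, 0, 0.0708], [0.056, 0.77, -0.6417, 0.0167, 0, 0, 0.0708], [0.056, 0.77, -0.6417, 0.0167, 0, 0, 0.0708], [0.056, 0.77, -0.6417, 0.0167, 0, 0, 0.0708], [0.056, 0.77, -0.6417, 0.0167, 0, 0, 0.0708], [0.056, 0.77, -0.6417, 0.0167, 0, 0, 0.0708], [0.056, 0.77, -0.6417, 0.0167, 0, 0, 0.0708], [0.056, 0.77, -0.6417, 0.0167, 0, 0, 0.0708], [0.056, 0.77, -0.6417, 0.0167, 0, 0, 0.0708]]}' 40; python3 d.py .5447 .3445 .18 -.026
```

```text
t: 0.93
eef_pos: [0.4689, -0.2637, 0.2239]
tcp_rot: [[1.0, -0.026, -0.0], [-0.026, -1.0, 0.0], [-0.0, -0.0, -1.0]]
ft_force: [0.9, -0.7, -0.6]
grip_width: 0.0563
grasp_force: 0.0
t 0.93 pos [ 0.4689 -0.2637  0.2239] f [ 0.9 -0.7 -0.6] shift [ 0.0597 -0.61    0.044 ] rv [-0.  0. -0.] q [-0.56  0.13  2.07  0.    0.94  1.04]
```

In the tool's units: -0.6 m / 0.6 = -1, 0.06 m / 0.6 = 0.1.

```bash
python3 -m pendant '{"increments":[[0.056, 0.1, -1, 0.0733, 0, 0, 0], [0.056, 0.1, -1, 0.0733, 0, 0, 0], [0.056, 0.1, -1, 0.0733, 0, 0, 0], [0.056, 0.1, -1, 0.0733, 0, 0, 0], [0.056, 0.1, -1, 0.0733, 0, 0, 0], [0.056, 0.1, -1, 0.0733, 0, 0, 0], [0.056, 0.1, -1, 0.0733, 0, 0, 0], [0.056, 0.1, -1, 0.0733, 0, 0, 0], [0.056, 0.1, -1, 0.0733, 0, 0, 0], [0.056, 0.1, -1, 0.0733, 0, 0, 0]]}' >/dev/null; python3 d.py .5447 .3445 .16 -.026
```

```text
t 1.77 pos [0.5204 0.1487 0.1935] f [ 1.  -1.9 -1. ] shift [ 0.0192 -0.1963  0.0335] rv [ 0.  0. -0.] q [ 0.24  0.18  2.07 -0.    0.88  1.83]
```

In the tool's units: -0.196 m / 0.6 = -0.3267, 0.033 m / 0.6 = 0.055.

```bash
python3 -m pendant '{"increments":[[0.056, 0.0317, -0.3267, 0.055, 0, 0, 0], [0.056, 0.0317, -0.3267, 0.055, 0, 0, 0], [0.056, 0.0317, -0.3267, 0.055, 0, 0, 0], [0.056, 0.0317, -0.3267, 0.055, 0, 0, 0], [0.056, 0.0317, -0.3267, 0.055, 0, 0, 0], [0.056, 0.0317, -0.3267, 0.055, 0, 0, 0], [0.056, 0.0317, -0.3267, 0.055, 0, 0, 0]]}' >/dev/null; python3 d.py .5447 .3445 .058 -.026
```

```text
t 2.35 pos [0.5443 0.3432 0.1598] f [-0.4 -0.5 -0.7] shift [ 0.0005 -0.0013  0.1018] rv [0.001 0.001 0.002] q [0.53 0.38 1.88 0.   0.88 2.12]
```

In the tool's units: 0.102 m / 0.6 = 0.17, 0.09 m / 0.6 = 0.15.

```bash
python3 -m pendant '{"increments":[[0.056, 0, -0.0017, 0.0583, 0, 0, 0], [0.056, 0, -0.0017, 0.1083, 0, 0, 0], [0.056, 0, -0.0017, 0.15, 0, 0, 0], [0.056, 0, -0.0017, 0.17, 0, 0, 0], [0.056, 0, -0.0017, 0.17, 0, 0, 0], [0.03, 0, -0.0017, 0.17, 0, 0, 0], [0.03, 0, -0.0017, 0.17, 0, 0, 0], [0.03, 0, -0.0017, 0.17, 0, 0, 0], [0.03, 0, -0.0017, 0.17, 0, 0, 0]]}' 40; python3 d.py .5447 .3445 .2 -.026
```

```text
t: 3.1
eef_pos: [0.5459, 0.3434, 0.0605]
tcp_rot: [[1.0, -0.026, 0.002], [-0.026, -1.0, 0.001], [0.002, -0.001, -1.0]]
ft_force: [0.9, -1.8, 8.2]
grip_width: 0.0396
grasp_force: 40.0
t 3.1 pos [0.5459 0.3434 0.0605] f [ 0.9 -1.8  8.2] shift [-0.0009 -0.0012 -0.1395] rv [-0.001 -0.002 -0.   ] q [ 0.53  0.53  1.9  -0.    0.72  2.12]
```

In the tool's units: -0.14 m / 0.6 = -0.2333, -0.06 m / 0.6 = -0.1.

```bash
python3 -m pendant '{"increments":[[0.03, 0, 0, -0.0333, 0, 0, 0], [0.03, 0, 0, -0.1, 0, 0, 0], [0.03, 0, 0, -0.1667, 0, 0, 0], [0.03, 0, 0, -0.2333, 0, 0, 0]]}'; python3 d.py .6157 -.1948 .2 1.764
```

```text
t: 3.43
eef_pos: [0.5444, 0.3427, 0.2006]
tcp_rot: [[1.0, -0.026, -0.001], [-0.026, -1.0, -0.0], [-0.001, 0.0, -1.0]]
ft_force: [1.2, 0.8, -3.5]
grip_width: 0.0399
grasp_force: 40.0
t 3.43 pos [0.5444 0.3427 0.2006] f [ 1.2  0.8 -3.5] shift [0.0853 0.5355 0.0007] rv [-0.00e+00  1.00e-03 -1.79e+00] q [0.53 0.33 1.87 0.   0.95 2.12]
```

In the tool's units: 0.535 m / 0.6 = 0.8917, 0.085 m / 0.6 = 0.1417, -1.79 rad / 6.2832 = -0.2849.

```bash
python3 -m pendant '{"increments":[[0.03, 0.1417, 0.8917, 0, 0, 0, -0.2849], [0.03, 0.1417, 0.8917, 0, 0, 0, -0.2849], [0.03, 0.1417, 0.8917, 0, 0, 0, -0.2849], [0.03, 0.1417, 0.8917, 0, 0, 0, -0.2849], [0.03, 0.1417, 0.8917, 0, 0, 0, -0.2849], [0.03, 0.1417, 0.8917, 0, 0, 0, -0.2849], [0.03, 0.1417, 0.8917, 0, 0, 0, -0.2849], [0.03, 0.1417, 0.8917, 0, 0, 0, -0.2849], [0.03, 0.1417, 0.8917, 0, 0, 0, -0.2849], [0.03, 0.1417, 0.8917, 0, 0, 0, -0.2849]]}'; python3 d.py .6157 -.1948 .15 1.764
```

```text
t: 4.27
eef_pos: [0.5969, -0.0509, 0.1993]
tcp_rot: [[0.394, 0.919, 0.001], [0.919, -0.394, -0.0], [0.0, 0.001, -1.0]]
ft_force: [1.5, 0.3, -3.3]
grip_width: 0.0394
grasp_force: 40.0
t 4.27 pos [ 0.5969 -0.0509  0.1993] f [ 1.5  0.3 -3.3] shift [-0.1249  0.074   0.0493] rv [ 0.001 -0.    -0.598] q [-0.12  0.26  1.96  0.    0.92  0.28]
```

In the tool's units: -0.125 m / 0.6 = -0.2083, 0.074 m / 0.6 = 0.1233, -0.598 rad / 6.2832 = -0.0952.

```bash
python3 -m pendant '{"increments":[[0.03, -0.2083, 0.1233, 0.0333, 0, 0, -0.0952], [0.03, -0.2083, 0.1233, 0.0667, 0, 0, -0.0952], [0.03, -0.2083, 0.1233, 0.0817, 0, 0, -0.0952], [0.03, -0.2083, 0.1233, 0.0817, 0, 0, -0.0952], [0.03, -0.2083, 0.1233, 0.0817, 0, 0, -0.0952], [0.03, -0.2083, 0.1233, 0.0817, 0, 0, -0.0952], [0.03, -0.2083, 0.1233, 0.0817, 0, 0, -0.0952], [0.03, -0.2083, 0.1233, 0.0817, 0, 0, -0.0952]]}'; python3 d.py .6157 -.1948 .097 1.764; python3 - <<'E'
from h import *;from rig import *
c=read_camera('side');cv2.imwrite('pics/s1.png',cv2.resize(c['color'][150:384,130:450,::-1],(768,562)))
E
```

```text
t: 4.93
eef_pos: [0.6151, -0.1925, 0.1503]
tcp_rot: [[-0.183, 0.983, 0.001], [0.983, 0.183, -0.0], [-0.0, 0.001, -1.0]]
ft_force: [-0.4, -0.6, -4.2]
grip_width: 0.0395
grasp_force: 40.0
t 4.93 pos [ 0.6151 -0.1925  0.1503] f [-0.4 -0.6 -4.2] shift [-0.0024  0.0001  0.0533] rv [ 0.001  0.    -0.009] q [-0.34  0.4   1.88  0.    0.86 -0.52]
```

View pics/s1.png

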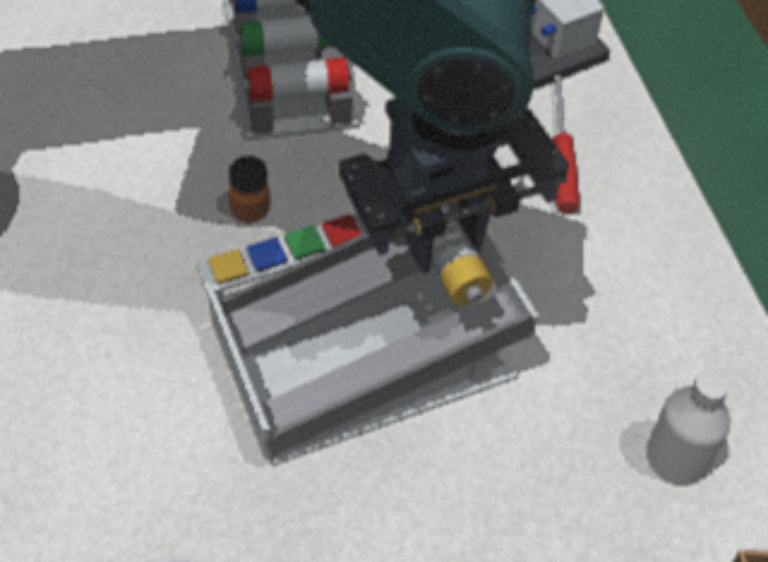

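The yellow cylinder at (465,275) is held above the loading end, lying across the rails. I'll lower it.

In the tool's units: 0.052 m / 0.6 = 0.0867, 0.045 m / 0.6 = 0.075.

```bash
python3 -m pendant '{"increments":[[0.03, -0.0017, 0, 0.05, 0, 0, 0], [0.03, -0.0017, 0, 0.075, 0, 0, 0], [0.03, -0.0017, 0, 0.0867, 0, 0, 0], [0.03, -0.0017, 0, 0.0867, 0, 0, 0], [0.03, -0.0017, 0, 0.0867, 0, 0, 0]]}'; python3 d.py .6157 -.1948 .097 1.764
```

```text
t: 5.4
eef_pos: [0.6152, -0.1937, 0.0977]
tcp_rot: [[-0.186, 0.983, -0.001], [0.983, 0.186, 0.0], [0.0, -0.0, -1.0]]
ft_force: [-0.4, 0.6, -2.8]
grip_width: 0.0395
grasp_force: 40.0
t 5.4 pos [ 0.6152 -0.1937  0.0977] f [-0.4  0.6 -2.8] shift [-0.0011  0.0003  0.0007] rv [-0.    -0.    -0.006] q [-0.34  0.47  1.89  0.    0.78 -0.53]
```

In the tool's units: 0.0015 m / 0.6 = 0.0025, -0.001 m / 0.6 = -0.0017.

```bash
python3 -m pendant '{"increments":[[0.03, -0.0017, 0, 0.0025, 0, 0, 0], [0.03, -0.0017, 0, 0.0025, 0, 0, 0], [0.03, -0.0017, 0, 0.0025, 0, 0, 0]]}'; python3 d.py .6157 -.1948 .2 1.764
```

```text
t: 5.65
eef_pos: [0.6156, -0.1952, 0.0966]
tcp_rot: [[-0.186, 0.983, 0.001], [0.983, 0.186, -0.0], [-0.0, 0.001, -1.0]]
ft_force: [-0.2, 0.3, -3.8]
grip_width: 0.0395
grasp_force: 40.0
t 5.65 pos [ 0.6156 -0.1952  0.0966] f [-0.2  0.3 -3.8] shift [ 0.0003  0.0002 -0.1034] rv [ 0.001  0.    -0.006] q [-0.34  0.47  1.89  0.    0.78 -0.53]
```

In the tool's units: -0.11 m / 0.6 = -0.1833, -0.075 m / 0.6 = -0.125.

```bash
python3 -m pendant '{"increments":[[0.06, 0, 0, 0, 0, 0, 0], [0.06, 0, 0, 0, 0, 0, 0], [0.06, 0, 0, 0, 0, 0, 0], [0.06, 0, 0, -0.0167, 0, 0, 0], [0.06, 0, 0, -0.0333, 0, 0, 0], [0.06, 0, 0, -0.0667, 0, 0, 0], [0.06, 0, 0, -0.125, 0, 0, 0], [0.06, 0, 0, -0.1833, 0, 0, 0]]}'; python3 d.py .543 .269 .17 3.115;python3 - <<'E'
from h import *;from rig import *
c=read_camera('side');cv2.imwrite('pics/s2.png',cv2.resize(c['color'][150:384,130:450,::-1],(768,562)))
E
```

```text
t: 6.32
eef_pos: [0.6151, -0.1949, 0.208]
tcp_rot: [[-0.186, 0.983, -0.001], [0.983, 0.186, 0.0], [0.0, -0.001, -1.0]]
ft_force: [1.0, 0.5, -0.1]
grip_width: 0.0602
grasp_force: 0.0
t 6.32 pos [ 0.6151 -0.1949  0.208 ] f [ 1.   0.5 -0.1] shift [0.4692 0.0156 0.0381] rv [-0.000e+00 -1.000e-03 -1.357e+00] q [-0.34  0.32  1.86  0.    0.96 -0.53]
```

View pics/s2.png

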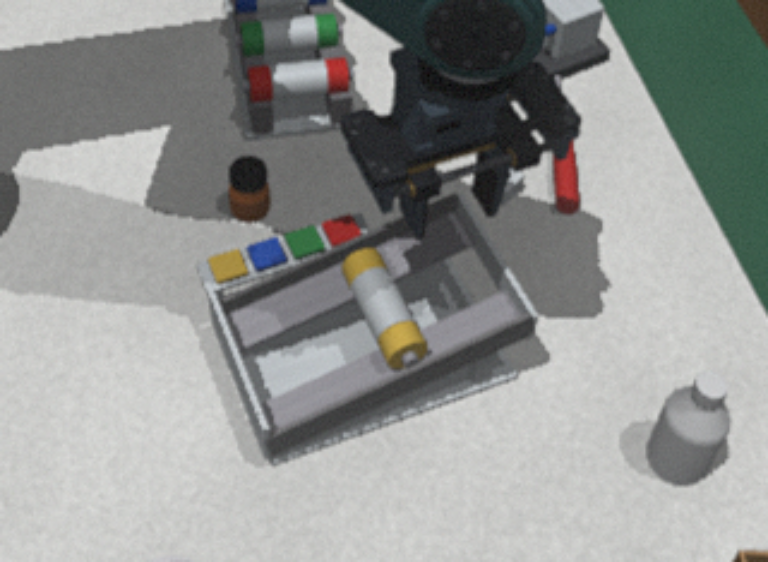

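The yellow cylinder is free and rolling down the rails, now at about (385,305). Next is blue.

In the tool's units: 0.469 m / 0.6 = 0.7817, 0.038 m / 0.6 = 0.0633, -1.357 rad / 6.2832 = -0.216.

```bash
python3 -m pendant '{"increments":[[0.056, 0.7817, 0.0267, 0, 0, 0, -0.216], [0.056, 0.7817, 0.0267, 0, 0, 0, -0.216], [0.056, 0.7817, 0.0267, 0, 0, 0, -0.216], [0.056, 0.7817, 0.0267, 0, 0, 0, -0.216], [0.056, 0.7817, 0.0267, 0, 0, 0, -0.216], [0.056, 0.7817, 0.0267, 0, 0, 0, -0.216], [0.056, 0.7817, 0.0267, 0.0167, 0, 0, -0.216], [0.056, 0.7817, 0.0267, 0.0333, 0, 0, -0.216], [0.056, 0.7817, 0.0267, 0.05, 0, 0, -0.216], [0.056, 0.7817, 0.0267, 0.0633, 0, 0, -0.216]]}' >/dev/null; python3 d.py .543 .269 .16 3.115;python3 - <<'E'
from h import *;from rig import *
c=read_camera('side');cv2.imwrite('pics/s3.png',cv2.resize(c['color'][150:384,130:450,::-1],(768,562)))
E
```

```text
t 7.2 pos [0.5524 0.2168 0.1842] f [1.  0.1 0.6] shift [0.016  0.0505 0.0242] rv [ 0.001  0.003 -0.101] q [ 0.33  0.27  1.98  0.    0.89 -1.11]
```

View pics/s3.png

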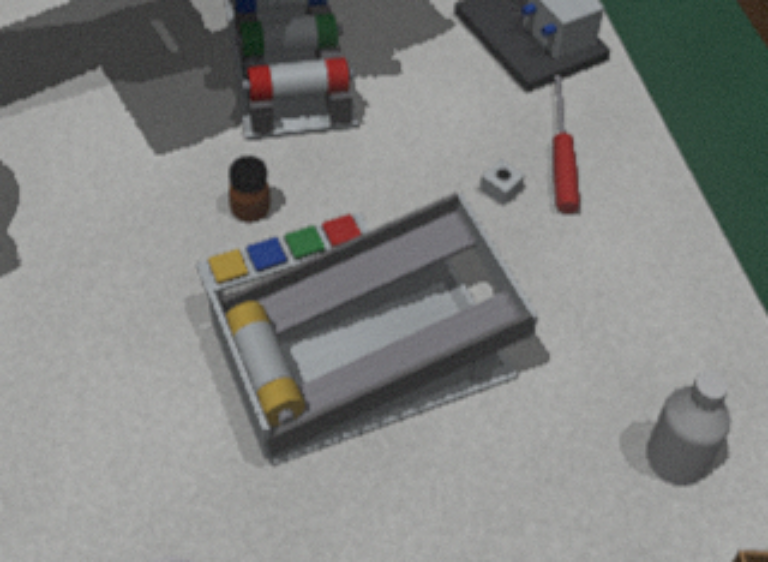

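The yellow cylinder rests against the stop at (265,360), beside the yellow tag.

In the tool's units: 0.051 m / 0.6 = 0.085, 0.024 m / 0.6 = 0.04, -0.1 rad / 6.2832 = -0.0159.

```bash
python3 -m pendant '{"increments":[[0.056, 0.0267, 0.085, 0.04, 0, 0, -0.0159], [0.056, 0.0267, 0.085, 0.04, 0, 0, -0.0159], [0.056, 0.0267, 0.085, 0.04, 0, 0, -0.0159], [0.056, 0.0267, 0.085, 0.04, 0, 0, -0.0159], [0.056, 0.0267, 0.085, 0.04, 0, 0, -0.0159]]}' >/dev/null; python3 d.py .543 .269 .058 3.115
```

```text
t 7.67 pos [0.5436 0.2666 0.1592] f [0.4 0.3 0.7] shift [0.0008 0.0024 0.1012] rv [ 0.     0.001 -0.008] q [ 0.42  0.33  1.96 -0.    0.85 -1.12]
```

In the tool's units: 0.101 m / 0.6 = 0.1683, 0.09 m / 0.6 = 0.15, -0.006 rad / 6.2832 = -0.001.

```bash
python3 -m pendant '{"increments":[[0.056, 0, 0.0017, 0.0583, 0, 0, -0.001], [0.056, 0, 0.0017, 0.1083, 0, 0, -0.001], [0.056, 0, 0.0017, 0.15, 0, 0, -0.001], [0.056, 0, 0.0017, 0.1683, 0, 0, -0.001], [0.056, 0, 0.0017, 0.1683, 0, 0, -0.001], [0.03, 0, 0.0017, 0.1683, 0, 0, -0.001], [0.03, 0, 0.0017, 0.1683, 0, 0, -0.001], [0.03, 0, 0.0017, 0.1683, 0, 0, -0.001], [0.03, 0, 0.0017, 0.1683, 0, 0, -0.001]]}'; python3 -m pendant '{"increments":[[0.03, 0, 0, -0.0333, 0, 0, 0], [0.03, 0, 0, -0.1, 0, 0, 0], [0.03, 0, 0, -0.1667, 0, 0, 0], [0.03, 0, 0, -0.2333, 0, 0, 0]]}';python3 d.py .6157 -.1948 .2 1.764
```

```text
t: 8.42
eef_pos: [0.5443, 0.2684, 0.0591]
tcp_rot: [[-1.0, 0.028, 0.002], [0.028, 1.0, 0.001], [-0.002, 0.001, -1.0]]
ft_force: [-0.0, -1.9, 8.6]
grip_width: 0.0389
grasp_force: 40.0
t: 8.75
eef_pos: [0.5426, 0.268, 0.1994]
tcp_rot: [[-1.0, 0.028, -0.0], [0.028, 1.0, -0.0], [0.0, -0.0, -1.0]]
ft_force: [0.6, -0.2, -2.9]
grip_width: 0.0393
grasp_force: 40.0
t 8.75 pos [0.5426 0.268  0.1994] f [ 0.6 -0.2 -2.9] shift [-0.0858 -0.4606 -0.0005] rv [-0.   -0.    1.35] q [ 0.42  0.27  1.95  0.    0.92 -1.12]
```

In the tool's units: -0.46 m / 0.6 = -0.7667, -0.086 m / 0.6 = -0.1433, 1.35 rad / 6.2832 = 0.2149.

```bash
python3 -m pendant '{"increments":[[0.03, -0.1433, -0.7667, 0, 0, 0, 0.2149], [0.03, -0.1433, -0.7667, 0, 0, 0, 0.2149], [0.03, -0.1433, -0.7667, 0, 0, 0, 0.2149], [0.03, -0.1433, -0.7667, 0, 0, 0, 0.2149], [0.03, -0.1433, -0.7667, 0, 0, 0, 0.2149], [0.03, -0.1433, -0.7667, 0, 0, 0, 0.2149], [0.03, -0.1433, -0.7667, 0, 0, 0, 0.2149], [0.03, -0.1433, -0.7667, 0, 0, 0, 0.2149], [0.03, -0.1433, -0.7667, 0, 0, 0, 0.2149], [0.03, -0.1433, -0.7667, 0, 0, 0, 0.2149]]}' >/dev/null; python3 d.py .6157 -.1948 .15 1.764
```

```text
t 9.58 pos [ 0.6082 -0.1455  0.1982] f [ 0.6  0.1 -3.4] shift [-0.0494 -0.0068  0.0482] rv [0.001 0.    0.094] q [-0.27  0.3   1.91  0.    0.93 -0.56]
```

In the tool's units: -0.048 m / 0.6 = -0.08, 0.02 m / 0.6 = 0.0333, 0.094 rad / 6.2832 = 0.015.

```bash
python3 -m pendant '{"increments":[[0.03, -0.08, -0.0117, 0.0333, 0, 0, 0.015], [0.03, -0.08, -0.0117, 0.08, 0, 0, 0.015], [0.03, -0.08, -0.0117, 0.08, 0, 0, 0.015], [0.03, -0.08, -0.0117, 0.08, 0, 0, 0.015], [0.03, -0.08, -0.0117, 0.08, 0, 0, 0.015]]}' >/dev/null; python3 d.py .6157 -.1948 .096 1.764
```

```text
t 10.0 pos [ 0.6157 -0.1907  0.1505] f [-0.2  1.1 -2.7] shift [-0.004  -0.0009  0.0545] rv [0.    0.    0.007] q [-0.34  0.4   1.88  0.    0.86 -0.54]
```

In the tool's units: 0.054 m / 0.6 = 0.09, 0.053 m / 0.6 = 0.0883, 0.005 rad / 6.2832 = 0.0008.

```bash
python3 -m pendant '{"increments":[[0.03, -0.005, -0.0017, 0.05, 0, 0, 0.0008], [0.03, -0.005, -0.0017, 0.075, 0, 0, 0.0008], [0.03, -0.005, -0.0017, 0.0883, 0, 0, 0.0008], [0.03, -0.005, -0.0017, 0.09, 0, 0, 0.0008], [0.03, -0.005, -0.0017, 0.09, 0, 0, 0.0008], [0.03, -0.005, -0.0017, 0.09, 0, 0, 0.0008]]}'
```

```text
t: 10.5
eef_pos: [0.6158, -0.1943, 0.0964]
tcp_rot: [[-0.194, 0.981, 0.001], [0.981, 0.194, -0.0], [-0.001, 0.001, -1.0]]
ft_force: [-0.3, 0.2, -2.9]
grip_width: 0.0393
grasp_force: 40.0
```

In the tool's units: -0.11 m / 0.6 = -0.1833, -0.075 m / 0.6 = -0.125.

```bash
python3 -m pendant '{"increments":[[0.06, 0, 0, 0.0017, 0, 0, 0], [0.06, 0, 0, 0.0017, 0, 0, 0], [0.06, 0, 0, 0, 0, 0, 0], [0.06, 0, 0, -0.0167, 0, 0, 0], [0.06, 0, 0, -0.0333, 0, 0, 0], [0.06, 0, 0, -0.0667, 0, 0, 0], [0.06, 0, 0, -0.125, 0, 0, 0], [0.06, 0, 0, -0.1833, 0, 0, 0]]}'; python3 d.py .541 .194 .17 3.115
```

```text
t: 11.17
eef_pos: [0.6148, -0.1944, 0.2072]
tcp_rot: [[-0.193, 0.981, -0.001], [0.981, 0.193, 0.0], [0.0, -0.001, -1.0]]
ft_force: [0.5, -1.2, 0.5]
grip_width: 0.0602
grasp_force: 0.0
t 11.17 pos [ 0.6148 -0.1944  0.2072] f [ 0.5 -1.2  0.5] shift [0.3953 0.0025 0.0374] rv [-0.00e+00 -1.00e-03 -1.35e+00] q [-0.34  0.32  1.86  0.    0.96 -0.54]
```

In the tool's units: 0.395 m / 0.6 = 0.6583, 0.038 m / 0.6 = 0.0633, -1.35 rad / 6.2832 = -0.2149.

```bash
python3 -m pendant '{"increments":[[0.056, 0.6583, 0.0033, 0, 0, 0, -0.2149], [0.056, 0.6583, 0.0033, 0, 0, 0, -0.2149], [0.056, 0.6583, 0.0033, 0, 0, 0, -0.2149], [0.056, 0.6583, 0.0033, 0, 0, 0, -0.2149], [0.056, 0.6583, 0.0033, 0, 0, 0, -0.2149], [0.056, 0.6583, 0.0033, 0, 0, 0, -0.2149], [0.056, 0.6583, 0.0033, 0.0167, 0, 0, -0.2149], [0.056, 0.6583, 0.0033, 0.0333, 0, 0, -0.2149], [0.056, 0.6583, 0.0033, 0.05, 0, 0, -0.2149], [0.056, 0.6583, 0.0033, 0.0633, 0, 0, -0.2149]]}' >/dev/null; python3 d.py .541 .194 .16 3.115;python3 - <<'E'
from h import *;from rig import *
c=read_camera('side');cv2.imwrite('pics/s4.png',cv2.resize(c['color'][150:384,130:450,::-1],(768,562)))
E
```

```text
t 12.0 pos [0.541  0.197  0.1693] f [ 0.7 -0.6  0.4] shift [-0.0004 -0.003   0.0093] rv [ 0.002  0.003 -0.092] q [ 0.31  0.27  2.02  0.    0.85 -1.14]
```

View pics/s4.png

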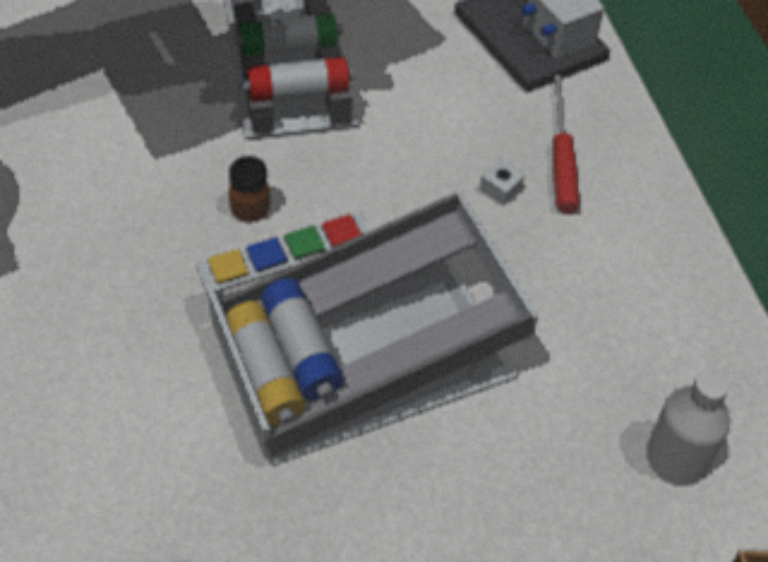

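Blue lies against yellow at (303,338), beside the blue tag. Next is green.

In the tool's units: 0.01 m / 0.6 = 0.0167, -0.003 m / 0.6 = -0.005, -0.092 rad / 6.2832 = -0.0146.

```bash
python3 -m pendant '{"increments":[[0.056, 0, -0.005, 0.0167, 0, 0, -0.0146], [0.056, 0, -0.005, 0.0167, 0, 0, -0.0146], [0.056, 0, -0.005, 0.0167, 0, 0, -0.0146], [0.056, 0, -0.005, 0.0167, 0, 0, -0.0146]]}' >/dev/null; python3 d.py .541 .194 .058 3.115
```

```text
t 12.38 pos [0.5411 0.1903 0.1585] f [-0.2 -0.3 -0.6] shift [0.0004 0.0037 0.1005] rv [ 0.     0.001 -0.011] q [ 0.3   0.28  2.03  0.    0.83 -1.24]
```

In the tool's units: 0.1 m / 0.6 = 0.1667, 0.09 m / 0.6 = 0.15, -0.01 rad / 6.2832 = -0.0016.

```bash
python3 -m pendant '{"increments":[[0.056, 0, 0.0067, 0.0583, 0, 0, -0.0016], [0.056, 0, 0.0067, 0.1083, 0, 0, -0.0016], [0.056, 0, 0.0067, 0.15, 0, 0, -0.0016], [0.056, 0, 0.0067, 0.1667, 0, 0, -0.0016], [0.056, 0, 0.0067, 0.1667, 0, 0, -0.0016], [0.03, 0, 0.0067, 0.1667, 0, 0, -0.0016], [0.03, 0, 0.0067, 0.1667, 0, 0, -0.0016], [0.03, 0, 0.0067, 0.1667, 0, 0, -0.0016], [0.03, 0, 0.0067, 0.1667, 0, 0, -0.0016]]}'; python3 -m pendant '{"increments":[[0.03, 0, 0, -0.0333, 0, 0, 0], [0.03, 0, 0, -0.1, 0, 0, 0], [0.03, 0, 0, -0.1667, 0, 0, 0], [0.03, 0, 0, -0.2333, 0, 0, 0]]}';python3 d.py .6157 -.1948 .2 1.764
```

```text
t: 13.13
eef_pos: [0.5418, 0.1948, 0.0591]
tcp_rot: [[-1.0, 0.025, 0.003], [0.025, 1.0, 0.001], [-0.002, 0.001, -1.0]]
ft_force: [-0.8, -2.0, 9.0]
grip_width: 0.0391
grasp_force: 40.0
t: 13.47
eef_pos: [0.5401, 0.1943, 0.1994]
tcp_rot: [[-1.0, 0.025, -0.0], [0.025, 1.0, -0.0], [0.0, -0.0, -1.0]]
ft_force: [1.3, 0.9, -2.6]
grip_width: 0.0391
grasp_force: 40.0
t 13.47 pos [0.5401 0.1943 0.1994] f [ 1.3  0.9 -2.6] shift [-0.0852 -0.3871 -0.0006] rv [-0.    -0.     1.353] q [ 0.3   0.22  2.01  0.    0.91 -1.24]
```

In the tool's units: -0.387 m / 0.6 = -0.645, -0.085 m / 0.6 = -0.1417, 1.353 rad / 6.2832 = 0.2153.

```bash
python3 -m pendant '{"increments":[[0.03, -0.1417, -0.645, 0, 0, 0, 0.2153], [0.03, -0.1417, -0.645, 0, 0, 0, 0.2153], [0.03, -0.1417, -0.645, 0, 0, 0, 0.2153], [0.03, -0.1417, -0.645, 0, 0, 0, 0.2153], [0.03, -0.1417, -0.645, 0, 0, 0, 0.2153], [0.03, -0.1417, -0.645, 0, 0, 0, 0.2153], [0.03, -0.1417, -0.645, 0, 0, 0, 0.2153], [0.03, -0.1417, -0.645, 0, 0, 0, 0.2153], [0.03, -0.1417, -0.645, 0, 0, 0, 0.2153], [0.03, -0.1417, -0.645, 0, 0, 0, 0.2153]]}' >/dev/null; python3 d.py .6157 -.1948 .15 1.764
```

```text
t 14.3 pos [ 0.6165 -0.1985  0.1983] f [ 0.   0.1 -3.2] shift [0.0039 0.0002 0.0483] rv [0.001 0.001 0.095] q [-0.35  0.34  1.86 -0.    0.94 -0.64]
```

In the tool's units: 0.048 m / 0.6 = 0.08, 0.02 m / 0.6 = 0.0333, 0.094 rad / 6.2832 = 0.015.

```bash
python3 -m pendant '{"increments":[[0.03, 0.0033, 0, 0.0333, 0, 0, 0.015], [0.03, 0.0033, 0, 0.08, 0, 0, 0.015], [0.03, 0.0033, 0, 0.08, 0, 0, 0.015], [0.03, 0.0033, 0, 0.08, 0, 0, 0.015]]}' >/dev/null; python3 d.py .6157 -.1948 .096 1.764
```

```text
t 14.63 pos [ 0.6146 -0.1922  0.149 ] f [ 1.2 -0.  -2.4] shift [-0.0028  0.0006  0.053 ] rv [-0.002 -0.001  0.01 ] q [-0.34  0.4   1.88  0.    0.86 -0.54]
```

In the tool's units: 0.053 m / 0.6 = 0.0883, 0.045 m / 0.6 = 0.075, 0.01 rad / 6.2832 = 0.0016.

```bash
python3 -m pendant '{"increments":[[0.03, -0.005, 0.0017, 0.05, 0, 0, 0.0016], [0.03, -0.005, 0.0017, 0.075, 0, 0, 0.0016], [0.03, -0.005, 0.0017, 0.0883, 0, 0, 0.0016], [0.03, -0.005, 0.0017, 0.0883, 0, 0, 0.0016], [0.03, -0.005, 0.0017, 0.0883, 0, 0, 0.0016], [0.03, -0.005, 0.0017, 0.0883, 0, 0, 0.0016]]}'
```

```text
t: 15.13
eef_pos: [0.6177, -0.1953, 0.0976]
tcp_rot: [[-0.191, 0.981, 0.001], [0.981, 0.191, -0.0], [-0.001, 0.001, -1.0]]
ft_force: [0.9, 0.4, -2.6]
grip_width: 0.0391
grasp_force: 40.0
```

In the tool's units: -0.11 m / 0.6 = -0.1833, -0.075 m / 0.6 = -0.125.

```bash
python3 -m pendant '{"increments":[[0.03, 0, -0.0017, 0.0017, 0, 0, 0], [0.03, 0, -0.0017, 0.0017, 0, 0, 0], [0.06, 0, -0.0017, 0.0017, 0, 0, 0], [0.06, 0, -0.0017, 0.0017, 0, 0, 0], [0.06, 0, 0, 0, 0, 0, 0], [0.06, 0, 0, -0.0167, 0, 0, 0], [0.06, 0, 0, -0.0333, 0, 0, 0], [0.06, 0, 0, -0.0667, 0, 0, 0], [0.06, 0, 0, -0.125, 0, 0, 0], [0.06, 0, 0, -0.1833, 0, 0, 0]]}'; python3 d.py .539 .1185 .17 3.115
```

```text
t: 15.97
eef_pos: [0.6168, -0.1951, 0.2081]
tcp_rot: [[-0.191, 0.982, -0.001], [0.982, 0.191, 0.0], [0.0, -0.001, -1.0]]
ft_force: [0.8, 0.4, 0.3]
grip_width: 0.0597
grasp_force: 0.0
t 15.97 pos [ 0.6168 -0.1951  0.2081] f [0.8 0.4 0.3] shift [ 0.3227 -0.0164  0.0383] rv [-0.000e+00 -1.000e-03 -1.352e+00] q [-0.34  0.32  1.86  0.    0.96 -0.53]
```

In the tool's units: 0.323 m / 0.6 = 0.5383, 0.038 m / 0.6 = 0.0633, -1.352 rad / 6.2832 = -0.2152.

```bash
python3 -m pendant '{"increments":[[0.056, 0.5383, -0.0267, 0, 0, 0, -0.2152], [0.056, 0.5383, -0.0267, 0, 0, 0, -0.2152], [0.056, 0.5383, -0.0267, 0, 0, 0, -0.2152], [0.056, 0.5383, -0.0267, 0, 0, 0, -0.2152], [0.056, 0.5383, -0.0267, 0, 0, 0, -0.2152], [0.056, 0.5383, -0.0267, 0, 0, 0, -0.2152], [0.056, 0.5383, -0.0267, 0.0167, 0, 0, -0.2152], [0.056, 0.5383, -0.0267, 0.0333, 0, 0, -0.2152], [0.056, 0.5383, -0.0267, 0.05, 0, 0, -0.2152], [0.056, 0.5383, -0.0267, 0.0633, 0, 0, -0.2152]]}' >/dev/null; python3 d.py .539 .1185 .16 3.115;python3 - <<'E'
from h import *;from rig import *
c=read_camera('side');cv2.imwrite('pics/s5.png',cv2.resize(c['color'][150:384,130:450,::-1],(768,562)))
E
```

```text
t 16.8 pos [0.5394 0.1205 0.169 ] f [ 0.1 -0.7 -0.3] shift [ 0.0002 -0.0021  0.009 ] rv [ 0.     0.001 -0.093] q [ 0.18  0.24  2.06  0.    0.84 -1.27]
```

View pics/s5.png

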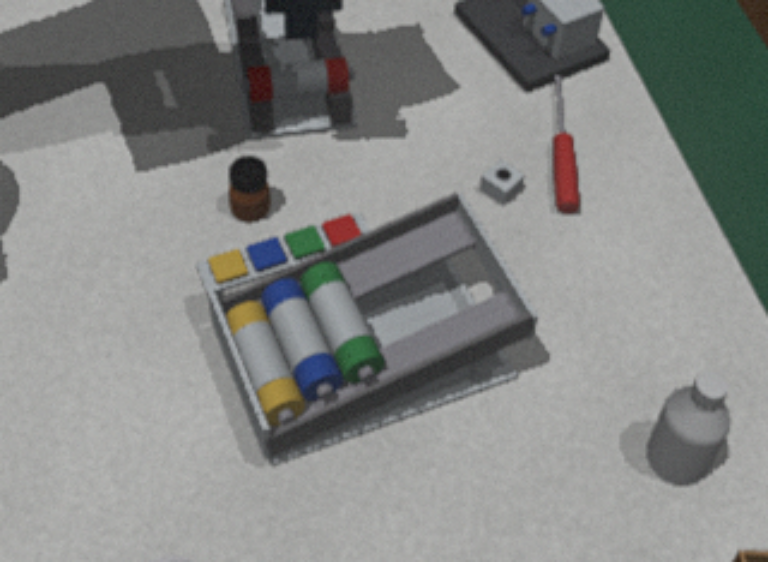

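Green is queued at (343,322), beside the green tag. Red is last.

In the tool's units: 0.01 m / 0.6 = 0.0167, -0.1 rad / 6.2832 = -0.0159.

```bash
python3 -m pendant '{"increments":[[0.056, 0, 0, 0.0167, 0, 0, -0.0159], [0.056, 0, 0, 0.0167, 0, 0, -0.0159], [0.056, 0, 0, 0.0167, 0, 0, -0.0159], [0.056, 0, 0, 0.0167, 0, 0, -0.0159]]}' >/dev/null; python3 d.py .539 .1185 .058 3.115
```

```text
t 17.18 pos [0.5402 0.1186 0.1594] f [0.3 0.4 0.3] shift [ 1.300e-03 -1.000e-04  1.014e-01] rv [ 0.     0.001 -0.007] q [ 0.17  0.25  2.07  0.    0.82 -1.36]
```

In the tool's units: 0.101 m / 0.6 = 0.1683, 0.09 m / 0.6 = 0.15, -0.005 rad / 6.2832 = -0.0008.

```bash
python3 -m pendant '{"increments":[[0.056, 0.0017, 0, 0.0583, 0, 0, -0.0008], [0.056, 0.0017, 0, 0.1083, 0, 0, -0.0008], [0.056, 0.0017, 0, 0.15, 0, 0, -0.0008], [0.056, 0.0017, 0, 0.1683, 0, 0, -0.0008], [0.056, 0.0017, 0, 0.1683, 0, 0, -0.0008], [0.03, 0.0017, 0, 0.1683, 0, 0, -0.0008], [0.03, 0.0017, 0, 0.1683, 0, 0, -0.0008], [0.03, 0.0017, 0, 0.1683, 0, 0, -0.0008], [0.03, 0.0017, 0, 0.1683, 0, 0, -0.0008]]}'; python3 -m pendant '{"increments":[[0.03, 0, 0, -0.0333, 0, 0, 0], [0.03, 0, 0, -0.1, 0, 0, 0], [0.03, 0, 0, -0.1667, 0, 0, 0], [0.03, 0, 0, -0.2333, 0, 0, 0]]}';python3 d.py .6176 -.1945 .2 1.764
```

```text
t: 17.93
eef_pos: [0.5398, 0.1189, 0.059]
tcp_rot: [[-1.0, 0.024, 0.003], [0.024, 1.0, 0.0], [-0.002, 0.001, -1.0]]
ft_force: [-1.2, -0.2, 8.7]
grip_width: 0.0391
grasp_force: 40.0
t: 18.27
eef_pos: [0.5381, 0.1186, 0.1994]
tcp_rot: [[-1.0, 0.024, -0.001], [0.024, 1.0, -0.0], [0.001, -0.0, -1.0]]
ft_force: [1.1, 0.3, -4.6]
grip_width: 0.0395
grasp_force: 40.0
t 18.27 pos [0.5381 0.1186 0.1994] f [ 1.1  0.3 -4.6] shift [-0.087  -0.3111 -0.0006] rv [-0.    -0.     1.354] q [ 0.17  0.19  2.05  0.    0.9  -1.37]
```

In the tool's units: -0.311 m / 0.6 = -0.5183, -0.087 m / 0.6 = -0.145, 1.354 rad / 6.2832 = 0.2155.

```bash
python3 -m pendant '{"increments":[[0.03, -0.145, -0.5183, 0, 0, 0, 0.2155], [0.03, -0.145, -0.5183, 0, 0, 0, 0.2155], [0.03, -0.145, -0.5183, 0, 0, 0, 0.2155], [0.03, -0.145, -0.5183, 0, 0, 0, 0.2155], [0.03, -0.145, -0.5183, 0, 0, 0, 0.2155], [0.03, -0.145, -0.5183, 0, 0, 0, 0.2155], [0.03, -0.145, -0.5183, 0, 0, 0, 0.2155], [0.03, -0.145, -0.5183, 0, 0, 0, 0.2155], [0.03, -0.145, -0.5183, 0, 0, 0, 0.2155], [0.03, -0.145, -0.5183, 0, 0, 0, 0.2155]]}' >/dev/null; python3 d.py .6176 -.1945 .15 1.764
```

```text
t 19.1 pos [ 0.6183 -0.1962  0.1977] f [ 0.5  1.1 -4.3] shift [ 0.0018 -0.0002  0.0477] rv [0.    0.    0.095] q [-0.34  0.34  1.86 -0.    0.94 -0.63]
```

In the tool's units: 0.048 m / 0.6 = 0.08, 0.02 m / 0.6 = 0.0333, 0.094 rad / 6.2832 = 0.015.

```bash
python3 -m pendant '{"increments":[[0.03, 0.0033, 0, 0.0333, 0, 0, 0.015], [0.03, 0.0033, 0, 0.08, 0, 0, 0.015], [0.03, 0.0033, 0, 0.08, 0, 0, 0.015], [0.03, 0.0033, 0, 0.08, 0, 0, 0.015]]}' >/dev/null; python3 d.py .6176 -.1945 .096 1.764
```

```text
t 19.43 pos [ 0.6169 -0.192   0.1489] f [ 0.6 -0.7 -2.9] shift [-0.0027  0.0003  0.0529] rv [-0.002 -0.001  0.011] q [-0.34  0.4   1.88  0.    0.86 -0.54]
```

In the tool's units: 0.053 m / 0.6 = 0.0883, 0.045 m / 0.6 = 0.075, 0.01 rad / 6.2832 = 0.0016.

```bash
python3 -m pendant '{"increments":[[0.03, -0.005, 0, 0.05, 0, 0, 0.0016], [0.03, -0.005, 0, 0.075, 0, 0, 0.0016], [0.03, -0.005, 0, 0.0883, 0, 0, 0.0016], [0.03, -0.005, 0, 0.0883, 0, 0, 0.0016], [0.03, -0.005, 0, 0.0883, 0, 0, 0.0016], [0.03, -0.005, 0, 0.0883, 0, 0, 0.0016]]}'
```

```text
t: 19.93
eef_pos: [0.619, -0.1954, 0.0976]
tcp_rot: [[-0.192, 0.981, 0.001], [0.981, 0.192, -0.0], [-0.001, 0.001, -1.0]]
ft_force: [0.3, 0.4, -3.5]
grip_width: 0.0395
grasp_force: 40.0
```

In the tool's units: -0.11 m / 0.6 = -0.1833, -0.075 m / 0.6 = -0.125.

```bash
python3 -m pendant '{"increments":[[0.03, 0, 0, 0.0017, 0, 0, 0], [0.03, 0, 0, 0.0017, 0, 0, 0], [0.06, 0, 0, 0.0017, 0, 0, 0], [0.06, 0, 0, 0.0017, 0, 0, 0], [0.06, 0, 0, 0, 0, 0, 0], [0.06, 0, 0, -0.0167, 0, 0, 0], [0.06, 0, 0, -0.0333, 0, 0, 0], [0.06, 0, 0, -0.0667, 0, 0, 0], [0.06, 0, 0, -0.125, 0, 0, 0], [0.06, 0, 0, -0.1833, 0, 0, 0]]}'; python3 -m pendant '{"increments":[[0.06, 0.0667, 0, -0.05, 0, 0, 0], [0.06, 0.1333, 0, -0.0833, 0, 0, 0], [0.06, 0.2, 0, -0.0833, 0, 0, 0], [0.06, 0.2667, 0, -0.0833, 0, 0, 0], [0.06, 0.3333, 0, -0.0833, 0, 0, 0], [0.06, 0.4, 0, -0.0833, 0, 0, 0], [0.06, 0.4667, 0, -0.0833, 0, 0, 0], [0.06, 0.5, 0, -0.0833, 0, 0, 0], [0.06, 0.5, 0, -0.0833, 0, 0, 0], [0.06, 0.5, 0, -0.0833, 0, 0, 0]]}'; python3 - <<'E'
from h import *;from rig import *
c=read_camera('side');cv2.imwrite('pics/s6.png',cv2.resize(c['color'][150:384,130:450,::-1],(768,562)))
O=np.array([.547,-.2083]);e=np.array([.9814,.1921])
for col in('red','yellow','green','blue'):
    for a,uv in blobs(c,col,(215,250,305,335),40):
        print(col,a,[(round(float((plane(c,uv,z)[0,:2]-O)@e),4)) for z in(.06,.08)],(plane(c,uv,.07)[0,:2]-O)@[-.1921,.9814])
E
```

```text
t: 20.77
eef_pos: [0.618, -0.1951, 0.2082]
tcp_rot: [[-0.192, 0.981, -0.001], [0.981, 0.192, 0.0], [0.0, -0.001, -1.0]]
ft_force: [-0.5, -0.1, 0.6]
grip_width: 0.0602
grasp_force: 0.0
t: 21.6
eef_pos: [0.5608, 0.1002, 0.2577]
tcp_rot: [[-0.194, 0.981, 0.002], [0.981, 0.194, 0.0], [-0.0, 0.002, -1.0]]
ft_force: [-0.5, -1.2, 0.0]
grip_width: 0.0598
grasp_force: 0.0
red 141 [0.0189, 0.0127] 0.0647125882308451
red 231 [0.0185, 0.0122] -0.03036783173258751
yellow 143 [-0.1019, -0.1055] 0.10148506588806072
yellow 136 [-0.1048, -0.1084] 0.04355309601796738
yellow 210 [-0.1041, -0.1077] -0.04861081283222335
green 75 [-0.0236, -0.0289] 0.09627981420765257
green 107 [-0.0229, -0.0282] 0.05894440311972881
green 152 [-0.0227, -0.028] -0.030938980694196434
blue 137 [-0.0623, -0.0668] 0.1014437048826856
blue 143 [-0.0647, -0.0692] 0.054779894258559766
blue 219 [-0.0643, -0.0687] -0.03751836469349258
```

View pics/s6.png

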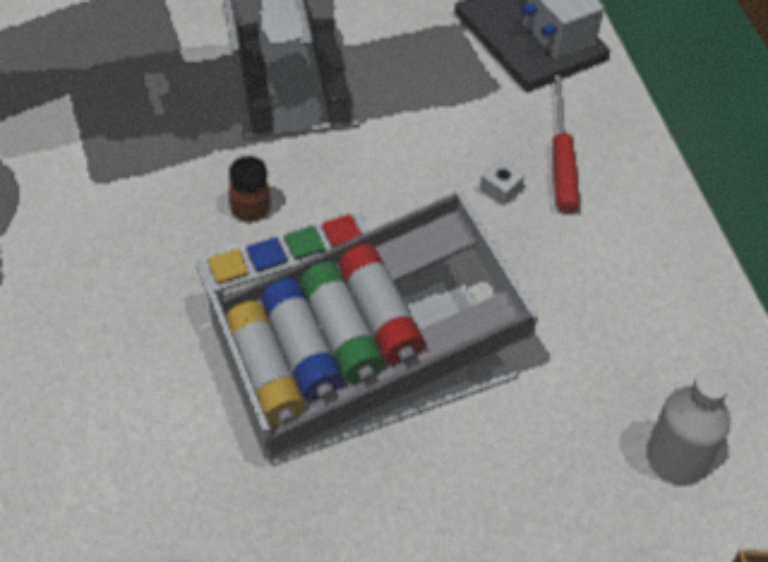

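All four cylinders are queued beside their tags: yellow (265,360), blue (303,338), green (343,322), red (383,303). Their measured chute x values match the four rest places. The jar stands at (248,188) and the arm is clear, so I'll let it settle briefly and hand in.

```bash
python3 -m pendant '{"increments":[[0.06, 0, 0, 0, 0, 0, 0], [0.06, 0, 0, 0, 0, 0, 0], [0.06, 0, 0, 0, 0, 0, 0], [0.06, 0, 0, 0, 0, 0, 0], [0.06, 0, 0, 0, 0, 0, 0], [0.06, 0, 0, 0, 0, 0, 0]]}' >/dev/null; python3 -c "
from rig import *
print(close_job())"
```

```text
the job is handed in; nothing more can be done
None
```

The job is handed in at about 22 s: yellow, blue, green and red are queued from the stop, each at rest beside its own tag, and the grease jar still stands where it was.

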